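Pop a coffee capsule and catch it on the chute

ROBOT

A 6-joint arm with a two-finger parallel gripper is mounted at the origin on the work surface. World frame = base frame: x ahead of the robot, y to its left, z up, the work surface at z = 0. Lengths are in mm, angles in rad, forces in N, time in s.
With the tool pointing down it reaches from about 300 to 750 mm from the base axis. Payload 8.5 kg.
Tool frame: the origin (TCP) lies midway between the tips of the shut fingers; the grasp point (between the pads) lies manip.hold_point_z behind it (manip.hold_point_z is the distance from the TCP to the grasp point, in mm); z points along the fingers, y is the line along which they close (so a half turn about z gives the same grasp; the last joint's range is limited). The gripper opens to 88 mm and grips with 3 to 60 N. Pads are 18 mm wide; open, the fingers measure 123 mm over their backs; the gripper's body (75 mm by 187 mm) begins 45 mm behind the grasp point.
Start: joints at [-1.493, 0.381, 1.297, -0, 1.464, -0.215], TCP at [158.743, -526.575, 238.748] pointing down, gripper open.
Joint ranges: [-3.11, 3.11], [-0.89, 2.33], [0.22, 2.48], [-1.42, 4.56], [0.17, 2.85], [-2.88, 2.88]. Speed limits (rad/s): [2.39, 2.39, 3.14, 3.14, 3.14, 3.14].

INTERFACE

Orientations are given as a unit quaternion [w, x, y, z].
In Python, from cell import manip, eyes gives the robot as it stands.
- The arm moves only by the tool jog_arm, never from a script. Its argument "increments" is a list of rows, each an object with "travel": the shift along the tool's x, y, z each as a share of 100 cm, from -1 to 1, a list of three; "delta_rot": the turn, a rotation vector about the tool's x, y, z each as a share of 90 degrees, from -1 to 1, a list of three. A call has 1 to 10 rows; each row is the pose to reach, as a shift and turn from the pose commanded when the call began, along the tool's axes at that moment; what a row does not reach only later rows make up. A row lasts 1/10 s, in which the tool goes at most 50 mm and 8.59 degrees, less where a joint would pass 70% of its speed; a pose out of reach is approached as far as the arm can. A call with a number of a shift or a turn outside -1 to 1 is refused whole. A call with a gripper value outside its range is refused whole. "fingers" is the closure, from -1 (fully open) to 1 (shut), set as the call begins (left out, the last holds). The fingers move at their own pace and stop on an object; "newtons" is the grip in N (left out, the last holds). Time passes only in rows, so rows that repeat a pose let the fingers close. It gives the time, the measured TCP pose, the force, the opening and the grip force at its end, in the units of the state.
- manip.sense(): the state, without advancing time (a new reading comes with each control period).
- eyes.camera(name): name is "scene" or "top"; returns a dict with "pixels" (420x560x3 uint8, red, green, blue), "z_map" (420x560 float32, mm along the optical axis (not along the pixel's ray), 0 where there is no reading), "camera_matrix" (3x3 intrinsics, pixels), "eye" and "orientation" of the camera in the world. Camera axes: x right, y up, looking along -z (the intrinsics and any distortion apply to the point x, -y, -z); pixel columns grow to the right and rows downward; lengths in mm; the calibration is good to about 2 mm. A picture is of the moment at which its call begins.
- manip.job_done(): hands the job in; it is judged then, once.
The state is a dict: "clock": time; "qpos": joint angles; "joint_velocities": joint speeds; "effort": joint torques, N m; "eef_pos": TCP position; "eef_rot": TCP orientation; "ft_force": force on the tool from outside, world axes, zero at the start; "ft_torque": the same for the moment, N m; "finger_gap": opening from 0.0 (shut) to 1.0 (fully open); "finger_force": force on a finger pad.
Only numpy, scipy, OpenCV 4.12 (cv2) and the standard library are available. Lean on these libraries where they do the work, as an engineer would, in place of code of your own. Each camera call takes 0.05 s, during which the arm holds its last target. There are 200 camera calls.

TASK

Press the spring key of the coffee capsule dispenser all the way down with one finger, and use the other finger to stop the capsule that pops out onto the sloping chute before it slides off the end. Let the key do the ejecting, do not lift the capsule, and leave the other things on the worktop alone. Finish while holding: key still pressed down, capsule out of its seat and resting against your other finger on the slope.

Things in the scene. Friction and masses are not known exactly. Their poses are not given: they have to be found in the camera images.
- dispenser: Black plastic capsule dispenser, fixed; base plate 200 x 130 x 8 mm. Origin on its underside, on the chute's centre line, z up. A steel chute runs downhill to its own -x; the key is on its +y side. Tallest part: housing behind the seat, x 72 to 98, y -30 to 30 mm, 92 mm tall. Nothing covers seat or chute. Pressing the key drives a pusher behind the capsule, 2 mm downhill per mm of key travel.
- seat (a point): Centre of the level capsule seat at the head of the chute: x = 40, y = 0, height 62 mm in the dispenser's frame; side rims to height 76 mm. The seat ends at x = 30 mm, where the chute starts. At about 6 to 9 mm of key travel the capsule tips onto the chute and slides.
- chute_end (a point): Centre of the open lower end of the chute: x = -100, y = 0, height 15 mm in the dispenser's frame. The chute is straight, falls at 20 degrees from x = 30 mm, is 42 mm wide inside, rims 6 mm above its surface. It is polished: a capsule never stays on it by itself and is over the end within half a second unless something stands in its way.
- key (a joint): Travel of the aluminium key (flat pad, 34 mm along the dispenser's x, 30 mm along its y) in m: 0 up, 0.012 fully pressed; it moves straight down. Spring: about 2.5 N to start, 5.5 N fully down; it comes back up when let go.
- key_top (a point): Centre of the key's flat top; unpressed it lies 60 mm above the worktop, at x = -45, y = 62 mm in the dispenser's frame, and goes down with the key to 48 mm. The pad and its block (44 x 40 mm, 38 mm tall) are clear of the chute.
- stop_place (a point): Point on the chute's surface, on its centre line, half way down: x = -45, y = 0, height 35 mm in the dispenser's frame, 62 mm sideways from the key's centre. A good place for the stopping finger: with its tip at the height of the pressed key (48 mm) it clears chute and rims and is well below the top of the arriving capsule.
- capsule: Refillable metal coffee capsule, a blunt cone standing on its rim: 37 mm across the rim, 29 mm across near the top, 26 mm high, about 40 g. Origin at the centre of its underside. It starts in the dispenser's seat, at x = 40, y = 0, z = 62 mm in the dispenser's frame.
- spare: A second capsule of the same kind standing on the worktop; leave alone. Origin at the centre of its underside.
- mug: White mug, 76 mm across, 85 mm high, handle to its own +y; leave alone. Origin at the centre of its underside.
- jar: Amber glass jar with a steel cap, 52 mm across, 85 mm high; leave alone. Origin at the centre of its underside.
- bowl: Small white bowl, 100 mm across, 40 mm high; leave alone. Origin at the centre of its underside.
Mind the look-alikes: they are no part of the job. What is shaped like the capsule but brown or green is not meant.

How it is judged (in metres and radians):
On the way, in this order (a step that is already met when the one before it is completed fails the run):
1. the key goes down with the capsule still in its seat (value of joint key above 0.003 m and x of capsule in the frame of dispenser above 0.02 m).
2. with the key down, the popped capsule is stopped on the chute by the other finger (value of joint key above 0.008 m and x of capsule in the frame of dispenser between -0.095 and 0.015 m and y of capsule in the frame of dispenser between -0.025 and 0.025 m and z of capsule in the frame of dispenser between 0.01 and 0.072 m and contact force between the fingers and capsule above 0.015 N and linear speed of capsule below 0.02 m/s), for 0.2 s.
At the end, for the whole second after the job is handed in: The key is held more than 8 of its 12 mm down; the capsule is out of its seat and on the chute (in the dispenser's frame its origin lies between x = -95 and x = 15 mm, within 25 mm of the centre line, z between 10 and 72 mm), slower than 20 mm/s and leaning on a finger (over 0.015 N) (all of step 2); the arm keeps its last pose, push and grip.
It fails at once if the capsule slid off the chute (x of capsule in the frame of dispenser below -0.105 m or z of capsule in the frame of dispenser below 0.008 m or y of capsule in the frame of dispenser above 0.035 m or y of capsule in the frame of dispenser below -0.035 m).
It fails at once if the capsule was lifted (z of capsule in the frame of dispenser above 0.078 m).
It fails at once if another thing on the worktop was shifted or lifted (distance of any of mug, jar, spare, bowl from where it was at the start of the episode above 0.015 m).
It also fails if it takes over 29 s, if anything falls off the work surface, if the arm or the gripper's body presses on something with over 40 N, if the wrist force passes 120 N, or if a joint passes its speed limit or range.

## Working session

There is one attempt and no reset: what is moved stays moved. The work goes in short steps, Python scripts to look and compute and a tool call to move; the robot and the scene stay as the last step left them, time stands still between calls to the robot, and variables do not carry over. Pictures are saved under pics/ and viewed, at most 10 in all, crops included, and the job is handed in when it is done.

Besides the shell and the picture viewer there is one more tool, called by a JSON object that holds its "api" and its "payload". jog_arm: Moves the arm, as the interface text tells. Shift numbers are shares of 100 cm and turn numbers shares of 90 degrees, none past 1 either way. Its arguments: {"type":"object","properties":{"increments":{"type":"array","items":{"type":"object","properties":{"travel":{"type":"array","items":{"type":"number","minimum":-1,"maximum":1}},"delta_rot":{"type":"array","items":{"type":"number","minimum":-1,"maximum":1}}}}},"fingers":{"type":"number"},"newtons":{"type":"number"}},"required":["increments"]}

```bash
ls; mkdir -p pics; cat > h.py <<'E'
import numpy as np,cv2
from scipy.spatial.transform import Rotation as R
from cell import manip, eyes
def q(o): return R.from_quat([o[1],o[2],o[3],o[0]])
def cloud(c):
    K=np.array(c["camera_matrix"]);z=c["z_map"];h,w=z.shape
    u,v=np.meshgrid(np.arange(w),np.arange(h))
    p=np.stack([(u-K[0,2])/K[0,0]*z,-(v-K[1,2])/K[1,1]*z,-z],-1)
    P=q(c["orientation"]).apply(p.reshape(-1,3))+np.array(c["eye"]);P=P.reshape(h,w,3);P[z==0]=np.nan
    return P
E
python3 - <<'E'
from h import *
for n in("scene","top"):
    c=eyes.camera(n);cv2.imwrite(f"pics/{n}0.png",c["pixels"][:,:,::-1]);np.savez(f"{n}0.npz",**c)
    print(n,c["eye"],c["orientation"],c["camera_matrix"])
print(manip.sense(),manip.hold_point_z)
E
```

```text
pics
scene [1049.29181145 -179.59448974  888.46519999] [0.80726061 0.2454901  0.15170968 0.51482918] [[444.79955481   0.         276.5643096 ]
 [  0.         444.79955481 211.52518581]
 [  0.           0.           1.        ]]
top [423.84471137  39.9319103  787.54438393] [ 0.7122042   0.06701131 -0.07164745 -0.69508366] [[424.32037448   0.         274.95819819]
 [  0.         424.32037448 214.38079794]
 [  0.           0.           1.        ]]
{'clock': 0.1, 'qpos': array([-1.49329133e+00,  3.81138123e-01,  1.29815706e+00, -3.00954857e-05,
        1.46358630e+00, -2.15280312e-01]), 'joint_velocities': array([-1.58145062e-04, -1.52359999e-03, -2.86742534e-03,  1.53170221e-03,
        1.02906488e-03,  8.27657054e-05]), 'effort': array([ 4.51596032e-03, -4.38649213e+01, -2.24910682e+01,  7.15337461e-02,
        3.42215155e-02, -7.12552082e-05]), 'eef_pos': array([ 158.72223318, -526.34100435,  238.20381946]), 'eef_rot': array([-6.43917280e-04,  9.89303276e-01,  1.45871903e-01,  2.94323793e-05]), 'ft_force': array([-0.0643307 , -0.75453993, -0.05053547]), 'ft_torque': array([-0.01649321, -0.01394348,  0.00149171]), 'finger_force': 0.0, 'finger_gap': 0.9984450555758393} 18.700000000000003
```

View pics/scene0.png

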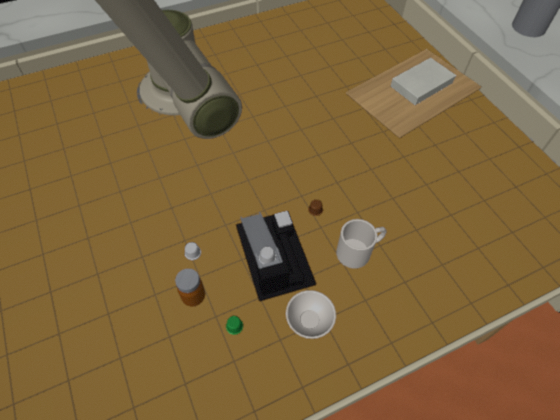

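View pics/top0.png

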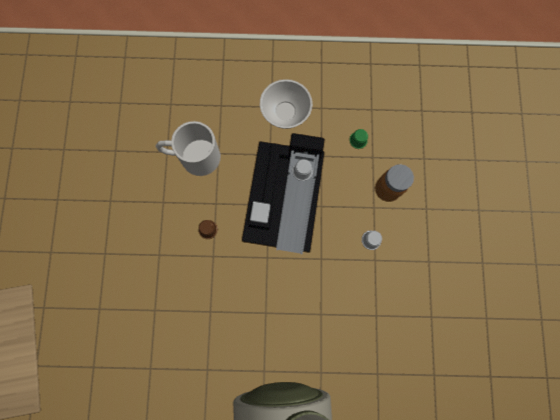

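The top view shows the dispenser's chute at (295,215), the key pad at (260,213) and the housing at (307,143). Four things look like the capsule:
- silver in the seat at (304,168)
- silver spare on the worktop at (373,240)
- brown at (207,228)
- green at (360,138)

The one meant is the silver one in the seat. In the scene view it is at (267,255) and the key at (283,219). I'll measure both views and confirm with a crop.

```bash
python3 - <<'E'
from h import *
out=[]
for n,box in(("top",(225,120,345,265)),("scene",(225,200,325,305))):
    c=dict(np.load(f"{n}0.npz"));P=cloud(c);img=c["pixels"].astype(int)
    x0,y0,x1,y1=box
    out.append(cv2.resize(c["pixels"][y0:y1,x0:x1,::-1],(390,460),interpolation=cv2.INTER_CUBIC))
    m=np.zeros(P.shape[:2],np.uint8);m[y0:y1,x0:x1]=1
    hsv=cv2.cvtColor(c["pixels"],cv2.COLOR_RGB2HSV)
    Z=P[...,2]
    # plate: dark pixels
    dark=(m>0)&(hsv[...,2]<45)
    pl=dark&(abs(Z-8)<4)
    hs=dark&(abs(Z-92)<5)
    br=((m>0)&(hsv[...,1]<50)&(hsv[...,2]>165)).astype(np.uint8)
    k,l,s,ce=cv2.connectedComponentsWithStats(br)
    print(n,"plateZ",np.nanmedian(Z[pl]),pl.sum())
    if hs.sum()>10: print(" housing",np.nanmedian(P[hs],0),cv2.minAreaRect(P[hs][:,:2].astype(np.float32)))
    for i in range(1,k):
        if s[i,4]>40:
            q_=P[l==i]; top=q_[q_[:,2]>np.nanpercentile(q_[:,2],50)-3]
            print(" bright",ce[i].round(1),s[i],np.nanmedian(q_,0).round(1),np.nanpercentile(q_[:,2],[5,50,95]).round(1),cv2.minAreaRect(top[:,:2].astype(np.float32)))
    # points of the dispenser above worktop within box
    a=(m>0)&(Z>4)&(hsv[...,1]<90)|(dark&(Z>4))
    q_=P[a];print(" all",cv2.minAreaRect(q_[:,:2].astype(np.float32)))
    # chute: grey, z between
    g=(m>0)&(hsv[...,1]<50)&(hsv[...,2]>90)&(hsv[...,2]<=165)&(Z>15)&(Z<62)
    g=g.astype(np.uint8);k,l,s,ce=cv2.connectedComponentsWithStats(g);i=1+np.argmax(s[1:,4])
    q_=P[l==i];print(" chute",s[i],cv2.minAreaRect(q_[:,:2].astype(np.float32)),np.percentile(q_[:,2],[1,50,99]))
    A=np.c_[q_[:,:2],np.ones(len(q_))];co=np.linalg.lstsq(A,q_[:,2],rcond=None)[0]
    print(" chute slope deg",np.degrees(np.arctan(np.hypot(*co[:2]))),"uphill yaw",np.degrees(np.arctan2(co[1],co[0])))
cv2.imwrite("pics/crop.png",np.hstack(out))
E
```

```text
top plateZ 8.648632992326952 2507
 housing [690.17729832 -14.58884681  92.35445935] ((691.2979736328125, -14.472309112548828), (57.581146240234375, 24.608360290527344), 82.49821472167969)
 bright [278.9 122.1] [268 120  22   7  96] [760.2  33.1  15.5] [ 9.  15.5 40.5] ((755.7919311523438, 35.48582458496094), (33.625553131103516, 27.0433349609375), 74.03546905517578)
 bright [260.1 217.2] [256 211  11  11  41] [561.5  64.6  60.2] [58.6 60.2 62.1] ((565.2474365234375, 59.74884033203125), (18.75202178955078, 15.414041519165039), 76.71951293945312)
 all ((639.3009033203125, 17.970996856689453), (127.53709411621094, 258.7882080078125), 82.0163803100586)
 chute [ 276  174   37   80 1907] ((574.5335693359375, 1.2664566040039062), (47.2674560546875, 131.99974060058594), 82.22702026367188) [15.87993019 39.23958762 61.11472638]
 chute slope deg 19.803893059526214 uphill yaw -9.877049019814278
scene plateZ 7.634879332362175 1387
 housing [698.36288349 -15.32800385  91.38489629] ((697.4268798828125, -14.331207275390625), (60.08011245727539, 25.45162582397461), 81.3054428100586)
 bright [313.1 298.2] [297 291  28  14 269] [759.7  46.9  25.9] [15.  25.9 39.9] ((755.82421875, 43.73158264160156), (57.696781158447266, 16.796916961669922), 51.09519958496094)
 all ((643.2508544921875, 19.545040130615234), (127.83807373046875, 259.7992858886719), 81.77674102783203)
 chute [241 213  35  44 748] ((579.6409912109375, 1.5616340637207031), (47.82408142089844, 132.7068634033203), 82.1687240600586) [15.8890009  38.35444098 60.32554275]
 chute slope deg 19.88985019020644 uphill yaw -9.352889103432437
```

View pics/crop.png

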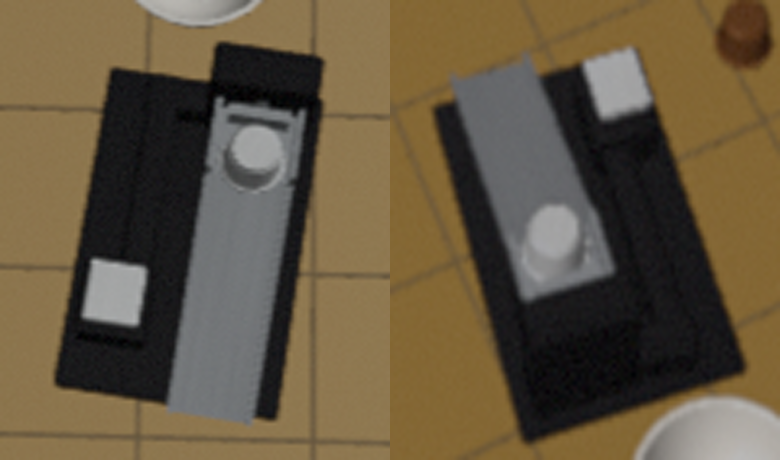

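```bash
cat > meas.py <<'E'
from h import *
def key(c,box,zr):
    P=cloud(c);x0,y0,x1,y1=box
    hsv=cv2.cvtColor(c["pixels"],cv2.COLOR_RGB2HSV);m=np.zeros(P.shape[:2],bool);m[y0:y1,x0:x1]=1
    m&=(hsv[...,2]>110)&(hsv[...,1]<60)&(abs(P[...,2]-zr)<6)
    return cv2.minAreaRect(P[m][:,:2].astype(np.float32)),np.median(P[m],0),m.sum()
def cap(c,box):
    P=cloud(c);x0,y0,x1,y1=box;m=np.zeros(P.shape[:2],bool);m[y0:y1,x0:x1]=1
    m&=abs(P[...,2]-88)<4
    return cv2.minEnclosingCircle(P[m][:,:2].astype(np.float32)),np.median(P[m],0)
E
python3 - <<'E'
from meas import *
T=dict(np.load("top0.npz"));S=dict(np.load("scene0.npz"))
print(key(T,(245,198,275,230),60));print(key(S,(270,205,296,235),60))
print(cap(T,(290,157,318,182)));print(cap(S,(255,242,280,262)))
th=np.radians(-7.9);Rz=np.array([[np.cos(th),-np.sin(th)],[np.sin(th),np.cos(th)]])
for p in((-45,62),(40,0),(-45,0),(85,0)):print(p,Rz@p+[611,-3.1])
E
```

```text
(((572.7637939453125, 63.88013458251953), (28.73123550415039, 32.970558166503906), 82.32466125488281), array([572.17344181,  63.49235463,  60.51590618]), np.int64(304))
(((576.43359375, 64.48663330078125), (30.27402687072754, 35.172367095947266), 82.65858459472656), array([577.65222494,  63.76594217,  59.34925209]), np.int64(183))
(((648.185791015625, -8.510515213012695), 14.492006301879883), array([647.08125012,  -9.03085727,  88.45515926]))
(((652.0427856445312, -8.398253440856934), 14.810078620910645), array([652.74618171,  -9.01914005,  86.90792967]))
(-45, 62) [574.94863601  64.49659129]
(40, 0) [650.62037853  -8.59778184]
(-45, 0) [566.42707415   3.08500457]
(85, 0) [695.19330438 -14.78278641]
```

The crop confirms it: the silver capsule sits in the steel seat in front of the housing. Heights are right (key 60, capsule top 88, housing 92). The dispenser is at about (611,-3), yaw -7.9°. The fingers should be about 62 mm apart at their centres, with the midpoint at dispenser (-45,31).

```bash
cat >> h.py <<'E'
YAW=-7.9
def go(x,y,z):
    s=manip.sense();r=q(s["eef_rot"]);th=np.radians(YAW)
    t=R.from_matrix(np.array([[np.cos(th),np.sin(th),0],[np.sin(th),-np.cos(th),0],[0,0,-1]]))
    print("t",s["clock"],"pos",s["eef_pos"].round(1),"travel",(r.inv().apply(np.array([x,y,z])-s["eef_pos"])/1000).round(4),"rot",((r.inv()*t).as_rotvec()/(np.pi/2)).round(4),"gap",s["finger_gap"],"F",s["ft_force"])
E
python3 -c "
from h import *
go(570.7,33.8,130)"
```

```text
t 0.1 pos [ 158.7 -526.3  238.2] travel [ 0.5561 -0.4173  0.1089] rot [-0.0008  0.      0.2742] gap 0.9984450555758393 F [-0.0643307  -0.75453993 -0.05053547]
```

{"api": "jog_arm", "payload": {"increments": [{"travel": [0.556, -0.417, 0.05], "delta_rot": [0, 0, 0.274]}, {"travel": [0.556, -0.417, 0.05], "delta_rot": [0, 0, 0.274]}, {"travel": [0.556, -0.417, 0.05], "delta_rot": [0, 0, 0.274]}, {"travel": [0.556, -0.417, 0.05], "delta_rot": [0, 0, 0.274]}, {"travel": [0.556, -0.417, 0.05], "delta_rot": [0, 0, 0.274]}, {"travel": [0.556, -0.417, 0.05], "delta_rot": [0, 0, 0.274]}, {"travel": [0.556, -0.417, 0.05], "delta_rot": [0, 0, 0.274]}, {"travel": [0.556, -0.417, 0.05], "delta_rot": [0, 0, 0.274]}, {"travel": [0.556, -0.417, 0.05], "delta_rot": [0, 0, 0.274]}, {"travel": [0.556, -0.417, 0.05], "delta_rot": [0, 0, 0.274]}], "fingers": 0, "newtons": 20}}

```text
clock: 1.1
eef_pos: [454.7, -123.5, 202.7]
eef_rot: [0.0, 0.998, -0.069, -0.0]
ft_force: [-0.1, -0.3, 1.1]
finger_gap: 0.499
finger_force: 0.0
```

```bash
python3 -c "
from h import *
go(570.7,33.8,130)"
```

```text
t 1.1 pos [ 454.7 -123.5  202.7] travel [ 0.0933 -0.1718  0.0727] rot [0.     0.0001 0.0002] gap 0.4987980064395203 F [-0.08693491 -0.33032146  1.08804835]
```

{"api": "jog_arm", "payload": {"increments": [{"travel": [0.093, -0.172, 0.04]}, {"travel": [0.093, -0.172, 0.073]}, {"travel": [0.093, -0.172, 0.073]}, {"travel": [0.093, -0.172, 0.073]}, {"travel": [0.093, -0.172, 0.073]}, {"travel": [0.093, -0.172, 0.073]}, {"travel": [0.093, -0.172, 0.073]}, {"travel": [0.093, -0.172, 0.073]}, {"travel": [0.093, -0.172, 0.073]}]}}

```text
invalid input at $.increments[0]: expected keys travel, delta_rot
```

```bash
python3 - <<'E'
from h import *
go(570.7,33.8,66)
o=[]
for n in("scene","top"):
    c=eyes.camera(n);np.savez(f"{n}1.npz",**c)
    b=(200,130,340,270) if n=="scene" else (215,110,355,250)
    o.append(cv2.resize(c["pixels"][b[1]:b[3],b[0]:b[2],::-1],(400,400),interpolation=cv2.INTER_CUBIC))
cv2.imwrite("pics/c1.png",np.hstack(o))
E
```

```text
t 1.1 pos [ 454.7 -123.5  202.7] travel [ 0.0933 -0.1718  0.1367] rot [0.     0.0001 0.0002] gap 0.4987980064395203 F [-0.08693491 -0.33032146  1.08804835]
```

View pics/c1.png

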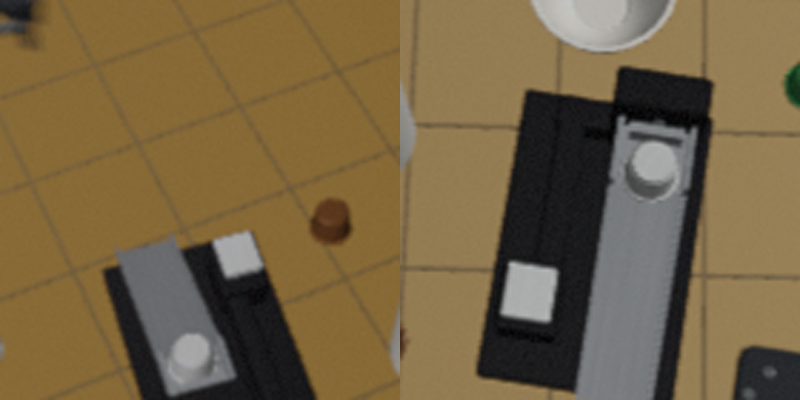

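The move was refused because `delta_rot` is required, so the picture only shows the dispenser untouched, with the arm still to one side. I'll repeat the move with it.

```bash
python3 -c "
from h import *
go(570.7,33.8,130)"
```

```text
t 1.2 pos [ 455.7 -121.   202.3] travel [ 0.0939 -0.1683  0.0725] rot [-0.0009  0.0005  0.0045] gap 0.4973983690565649 F [ 0.42848228 -1.03514987  0.1439846 ]
```

{"api": "jog_arm", "payload": {"increments": [{"travel": [0.094, -0.168, 0.04], "delta_rot": [0, 0, 0.004]}, {"travel": [0.094, -0.168, 0.073], "delta_rot": [0, 0, 0.004]}, {"travel": [0.094, -0.168, 0.073], "delta_rot": [0, 0, 0.004]}, {"travel": [0.094, -0.168, 0.073], "delta_rot": [0, 0, 0.004]}, {"travel": [0.094, -0.168, 0.073], "delta_rot": [0, 0, 0.004]}, {"travel": [0.094, -0.168, 0.073], "delta_rot": [0, 0, 0.004]}, {"travel": [0.094, -0.168, 0.073], "delta_rot": [0, 0, 0.004]}, {"travel": [0.094, -0.168, 0.073], "delta_rot": [0, 0, 0.004]}]}}

```text
clock: 2.0
eef_pos: [569.9, 26.6, 130.8]
eef_rot: [0.0, 0.997, -0.073, 0.001]
ft_force: [-0.5, 0.1, 0.2]
finger_gap: 0.501
finger_force: 0.0
```

```bash
python3 - <<'E'
from h import *
go(570.7,33.8,68)
o=[]
for n in("scene","top"):
    c=eyes.camera(n);np.savez(f"{n}1.npz",**c)
    b=(190,100,350,310) if n=="scene" else (200,110,360,320)
    o.append(cv2.resize(c["pixels"][b[1]:b[3],b[0]:b[2],::-1],(400,525),interpolation=cv2.INTER_CUBIC))
cv2.imwrite("pics/c2.png",np.hstack(o))
E
```

```text
t 2.0 pos [569.9  26.6 130.8] travel [-0.0003 -0.0072  0.0628] rot [ 0.0001 -0.0007 -0.0049] gap 0.5006191055881465 F [-0.46533577  0.05989812  0.15536828]
```

View pics/c2.png

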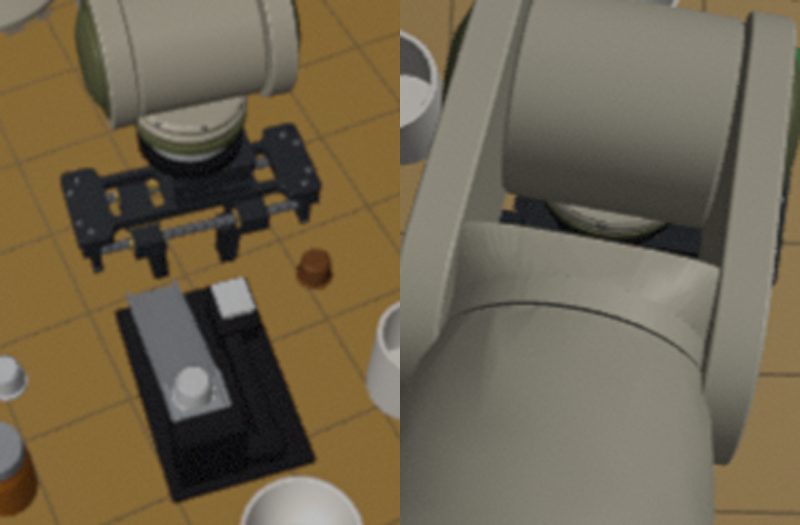

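The gripper is over the dispenser in the scene crop, with the stop finger at (157,270) and the key finger at (228,255). I'll measure the fingertips from the depth map.

```bash
python3 - <<'E'
from h import *
c=dict(np.load("scene1.npz"));P=cloud(c)
th=np.radians(YAW);e=np.array([[np.cos(th),np.sin(th)],[-np.sin(th),np.cos(th)]])
m=(P[...,2]>126)&(P[...,2]<155)&(P[...,0]>530)&(P[...,0]<620);m[:160]&=True
p=P[m];d=(p[:,:2]-[611,-3.1])@e.T
for lo,hi in((-60,31),(31,140)):
    s=(d[:,1]>lo)&(d[:,1]<hi);k=d[s]
    print(s.sum(),"x",np.percentile(k[:,0],[2,50,98]).round(1),"y",np.percentile(k[:,1],[2,50,98]).round(1),"zmin",np.percentile(p[s][:,2],[1,5]).round(1))
E
```

```text
50 x [-39.1 -34.5 -32.5] y [-12.3  -3.9   2.6] zmin [131.7 133. ]
68 x [-50.3 -34.6 -31.9] y [46.9 51.1 60.6] zmin [131.3 132.9]
```

```bash
python3 -c "
from h import *
go(570.8,34.2,66)"
```

```text
t 2.1 pos [569.9  26.9 130.7] travel [-0.0003 -0.0074  0.0647] rot [ 0.0001 -0.0007 -0.0049] gap 0.49789425279015065 F [-0.54607637  0.04673239  0.33195126]
```

{"api": "jog_arm", "payload": {"increments": [{"travel": [0, -0.007, 0.02], "delta_rot": [0, 0, -0.005]}, {"travel": [0, -0.007, 0.045], "delta_rot": [0, 0, -0.005]}, {"travel": [0, -0.007, 0.06], "delta_rot": [0, 0, -0.005]}, {"travel": [0, -0.007, 0.065], "delta_rot": [0, 0, -0.005]}, {"travel": [0, -0.007, 0.065], "delta_rot": [0, 0, -0.005]}, {"travel": [0, -0.007, 0.065], "delta_rot": [0, 0, -0.005]}, {"travel": [0, -0.007, 0.065], "delta_rot": [0, 0, -0.005]}]}}

```text
clock: 2.8
eef_pos: [571.6, 34.7, 65.9]
eef_rot: [0.0, 0.998, -0.068, 0.001]
ft_force: [-0.2, -0.3, 1.2]
finger_gap: 0.497
finger_force: 0.0
```

```bash
python3 - <<'E'
from h import *
go(570.8,34.2,48)
c=eyes.camera("scene");P=cloud(c)
cv2.imwrite("pics/c3.png",cv2.resize(c["pixels"][170:310,210:350,::-1],(590,590),interpolation=cv2.INTER_CUBIC))
E
```

```text
t 2.8 pos [571.6  34.7  65.9] travel [-0.0007  0.0006  0.0179] rot [-0.     -0.0012  0.001 ] gap 0.4968002883215389 F [-0.18953611 -0.25425235  1.19064849]
```

View pics/c3.png

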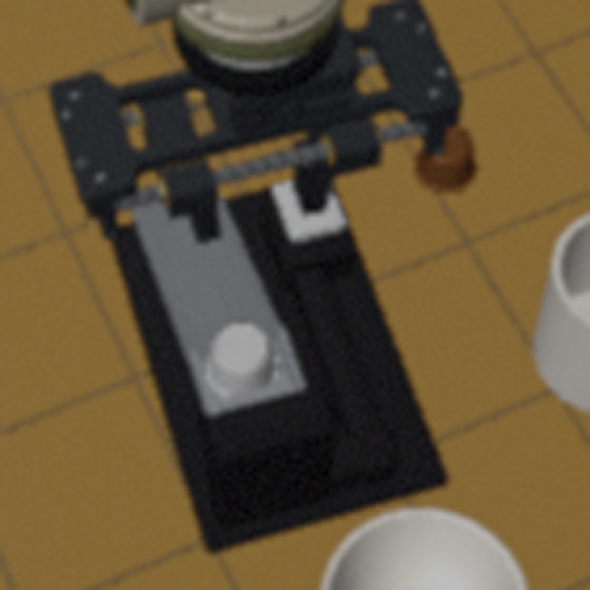

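The key finger is over the pad at (318,200), the stop finger is over the chute at (205,230), and the capsule is still seated at (240,350). I'll press now.

{"api": "jog_arm", "payload": {"increments": [{"travel": [0, 0, 0.004], "delta_rot": [0, 0, 0]}, {"travel": [0, 0, 0.006], "delta_rot": [0, 0, 0]}, {"travel": [0, 0, 0.008], "delta_rot": [0, 0, 0]}, {"travel": [0, 0, 0.01], "delta_rot": [0, 0, 0]}, {"travel": [0, 0, 0.012], "delta_rot": [0, 0, 0]}, {"travel": [0, 0, 0.014], "delta_rot": [0, 0, 0]}, {"travel": [0, 0, 0.016], "delta_rot": [0, 0, 0]}, {"travel": [0, 0, 0.018], "delta_rot": [0, 0, 0]}, {"travel": [0, 0, 0.018], "delta_rot": [0, 0, 0]}, {"travel": [0, 0, 0.018], "delta_rot": [0, 0, 0]}]}}

```text
clock: 3.85
eef_pos: [571.4, 34.9, 48.3]
eef_rot: [0.0, 0.998, -0.068, 0.001]
ft_force: [-3.5, -0.3, 17.1]
finger_gap: 0.499
finger_force: 8.1
```

```bash
python3 - <<'E'
from h import *
go(570.8,34.2,48)
c=eyes.camera("scene");P=cloud(c)
cv2.imwrite("pics/c4.png",cv2.resize(c["pixels"][170:310,210:350,::-1],(590,590),interpolation=cv2.INTER_CUBIC))
E
```

```text
t 3.85 pos [571.4  34.9  48.3] travel [-0.0005  0.0008  0.0003] rot [-0.     -0.001   0.0013] gap 0.4987437486432419 F [-3.46036586 -0.30423894 17.08344145]
```

View pics/c4.png

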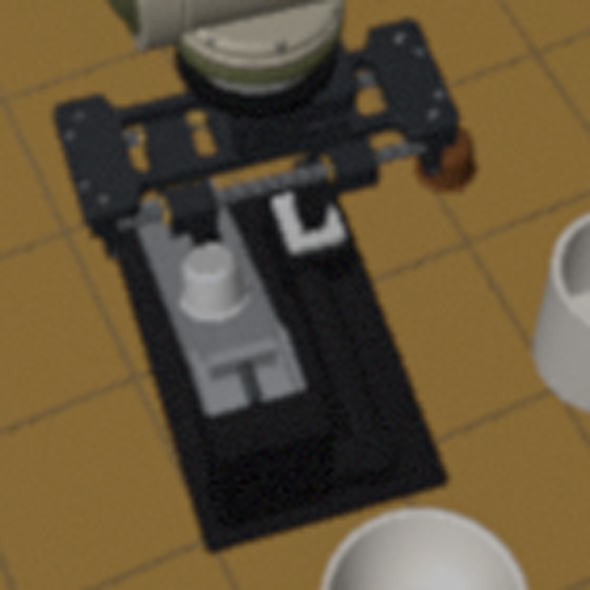

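The capsule rests on the chute at (212,280), uphill of the stop finger. The key is at its bottom stop: the tip is at 48.3 mm and the force is 17 N. I'll hold briefly and check that it is steady.

{"api": "jog_arm", "payload": {"increments": [{"travel": [0, 0, 0], "delta_rot": [0, 0, 0]}, {"travel": [0, 0, 0], "delta_rot": [0, 0, 0]}, {"travel": [0, 0, 0], "delta_rot": [0, 0, 0]}, {"travel": [0, 0, 0], "delta_rot": [0, 0, 0]}, {"travel": [0, 0, 0], "delta_rot": [0, 0, 0]}, {"travel": [0, 0, 0], "delta_rot": [0, 0, 0]}]}}

```text
clock: 4.5
eef_pos: [571.4, 34.9, 48.2]
eef_rot: [0.0, 0.998, -0.068, 0.001]
ft_force: [-3.4, -0.4, 15.7]
finger_gap: 0.499
finger_force: 8.1
```

```bash
python3 - <<'E'
from h import *
th=np.radians(YAW);e=np.array([[np.cos(th),np.sin(th)],[-np.sin(th),np.cos(th)]])
for i in range(3):
    c=eyes.camera("scene");P=cloud(c);s=c["pixels"][225:248,250:270].astype(int).min(2)>150
    p=np.median(P[225:248,250:270][s],0);print(s.sum(),((p[:2]-[611,-3.1])@e.T).round(1),p[2].round(1))
s=manip.sense();print(s["clock"],s["eef_pos"],s["ft_force"])
print(manip.job_done())
E
```

```text
78 [-4.8 -6.3] 63.5
81 [nan nan] nan
84 [-5.9 -6.9] 65.4
4.65 [571.39339484  34.90209389  48.25922516] [-4.11563592 -1.15525381 16.31356863]
the job is handed in; nothing more can be done
None
```

The key is held fully down (fingertip at 48 mm), the popped capsule rests on the chute just uphill of the other finger, and the job was handed in at about 4.7 s; the hand-in returned no verdict, and contact was judged from the camera.

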